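# Clamp a printing block in the carving jig, relief side up

## Task

Take the printing block with the blue relief from the drying stand and lay it in the pocket of the carving jig with its blue relief facing up, fully home and flat between the four yellow corner stops. Then swing the jig's clamp over so that its rubber foot rests on the bare wooden margin of the block. Leave the red block standing where it is.

Things in the scene. Friction and masses are not known exactly. Their poses are not given: they have to be found in the camera images.
- block: Square printing block: wood 64 x 64 x 18 mm, with a blue relief plate 40 x 40 x 4 mm centred on its face (bare margin 12 mm all round), about 0.07 kg. Origin: centre of the plain back; z points from the back out through the relief, x and y along the sides. It starts in a cradle of the stand, leaning back 25 degrees from upright, relief to the front, x up the slope, y level.
- red_block: The same kind of block with a red relief, same axes, in the other cradle. To be left alone.
- stand: Fixed wooden drying stand, board 110 x 260 x 12 mm (x, y, z), origin under its centre on the table. Two cradles at y = -62.5 and 62.5 mm hold a block each, the centre of its back at x = 0, z = 62 mm, its relief to -x, tilted up 25 degrees. Cradles are 36 mm wide: both y sides of a block are free for fingers, with 61 mm between the blocks.
- jig: Fixed carving jig; board x -65 to 95, y -65 to 65 mm, 12 mm thick. Origin on the table under the pocket's centre, z up. Four yellow corner stops rise 8 mm above the pocket floor round a 68 x 68 mm square. Between them each side is open over 48 mm, down to the board 18 mm below the floor, so fingers holding a block by two facing sides go down with it. Clamp hinged at the +x side.
- pocket (a point): Centre of the pocket floor, 30 mm above the table; axes as the jig's. A block fully home has its underside at this height.
- clamp (a joint): Angle of the swing clamp (rad). 0: arm level over the pocket's +x edge; grows as it opens, up and over towards the jig's +x side; 2.0 is the stop. It starts open, at about 1.45 to 1.85, and stays where it is left (stiff hinge with a light closing spring; moving it takes 1 to 3 N at the knob). On a seated block it reads about 0.02.
- clamp_hinge (a point): Point on the clamp's hinge axis, which runs along the jig's y axis: x = 52 mm, z = 58 mm in the jig's frame. The hinge cheeks measure 14 mm in x and 28 mm in y and rise to z = 66 mm.
- clamp_knob (a point): Centre of the clamp's black ball knob, 18 mm in diameter; with the clamp at 0 it lies 26 mm to -x of the hinge axis and 42 mm above it. The arm is 14 mm wide, 8 mm thick; its rubber foot, 8 mm in diameter, sits 25.5 mm from the hinge axis and reaches 10.5 mm below it at 0.
There are look-alikes about, which are no part of the job. What is shaped like the block but turquoise is not meant.

How it is judged:
By the outcome, as a careful person would: the job done as asked, in the order asked, and still so for the second after the job is handed in, with the robot touching nothing.
It also fails if it takes over 54 s, if anything falls off the work surface, if the arm or the gripper's body presses on something with over 40 N, if the wrist force passes 120 N, or if a joint passes its speed limit or range.

## Robot

A 7-joint arm with a two-finger parallel gripper is mounted at the origin on the work surface. World frame = base frame: x ahead of the robot, y to its left, z up, the work surface at z = 0. Lengths are in m, angles in rad, forces in N, time in s.
With the tool pointing down it reaches from about 0.35 to 0.9 m from the base axis. Payload 8.1 kg.
Tool frame: the origin (TCP) lies midway between the tips of the shut fingers; the grasp point (between the pads) lies 19 mm behind it; z points along the fingers, y is the line along which they close (so a half turn about z gives the same grasp; the last joint's range is limited). The gripper opens to 92 mm and grips with 3 to 60 N. Pads are 19 mm wide; open, the fingers measure 130 mm over their backs; the gripper's body (75 mm by 190 mm) begins 47 mm behind the grasp point.
Start: joints at [-1.285, 0.434, 0.025, 1.573, -0.012, 1.134, -0.075], TCP at [0.237, 0.578, 0.227] pointing down, gripper open.
Joint ranges: [-2.62, 2.62], [-0.44, 2.09], [-1.27, 1.32], [0.08, 2.57], [-1.32, 4.46], [0.12, 2], [-2.74, 2.74]. Speed limits (rad/s): [2.22, 2.22, 3.01, 3.01, 3.14, 3.14, 3.14].

## Interface

Orientations are given as a unit quaternion [w, x, y, z].
In Python, from station import robot, optics, order, regions_of, landmark_of gives the robot as it stands.
- The arm moves only by the tool servo_tool, never from a script. Its argument "commands" is a list of rows, each a list of 6 numbers: the shift along the tool's x, y, z in units of 12 cm (1.0 is 12 cm), then the turn, a rotation vector about the tool's x, y, z in units of pi rad (1.0 is pi rad). A call has 1 to 10 rows; each row shifts and turns the commanded pose from where the row before left it, along the tool's axes as they then stand; what a row does not reach is not made up. A row lasts 1/12 s, in which the tool goes at most 41.7 mm and 7.16 degrees, less where a joint would pass 70% of its speed; a pose out of reach is approached as far as the arm can. A call with a number of a shift or a turn outside -1 to 1 is refused whole. A call with a gripper value outside its range is refused whole. "fingers" is the opening, from -1 (shut) to 1 (fully open), set as the call begins (left out, the last holds). The fingers move at their own pace and stop on an object; "force" is the grip in N (left out, the last holds). Time passes only in rows, so rows that do not move let the fingers close. It gives the time, the measured TCP pose, the force, the opening and the grip force at its end, in the units of the state.
- robot.read_state(): the state, without advancing time (a new reading comes with each control period).
- optics.get_image(name): name is "side" or "top"; returns a dict with "pixels" (480x640x3 uint8, red, green, blue), "z_map" (480x640 float32, m along the optical axis (not along the pixel's ray), 0 where there is no reading), "camera_matrix" (3x3 intrinsics, pixels), "R" (3x3) and "t" (3): a world point X has camera coordinates R X + t. Camera axes: x right, y down, z forward; pixel columns grow to the right and rows downward; lengths in m; the calibration is good to about 2 mm. A picture is of the moment at which its call begins.
- order.hand_in(): hands the job in; it is judged then, once.
Trained networks look in a picture, given as the dict that the camera call returned (one of the last four; its "shot" number tells which), for a name from the list of things; names that differ only in an ending like _2 or _b are one class to them, and where a whole thing is asked for, a point or a joint stands for the part that bears it (a point fixed in the world has none). Each returns a list of dicts, best first, with "conf" (0 to 1); they miss things now and then, are a little off and sometimes report something else, mostly with a low value. They report only what shows in the picture. A call takes as long as a camera call. They do not tell look-alikes from the thing itself.
- regions_of(picture, label): "mask" (480x640 bool, what is visible of it).
- landmark_of(picture, label): "xyz" ([x, y, z] in m, in the coordinates of the camera as it stood for that picture, good to about 4 mm: a listed point, or the origin of a listed thing).
The state is a dict: "time_s": time; "q": joint angles; "joint_vel": joint speeds; "tau": joint torques, N m; "tool_pos": TCP position; "ee_rot": TCP orientation; "ft_force": force on the tool from outside, world axes, zero at the start; "wrist_torque": the same for the moment, N m; "opening": finger opening in m; "finger_force": force on a finger pad.
Only numpy, scipy, OpenCV 4.12 (cv2) and the standard library are available. Lean on these libraries where they do the work, as an engineer would, in place of code of your own. Each camera call takes 0.05 s, during which the arm holds its last target. There are 200 camera calls.

## Working session

There is one attempt and no reset: what is moved stays moved. The work goes in short steps, Python scripts to look and compute and a tool call to move; the robot and the scene stay as the last step left them, time stands still between calls to the robot, and variables do not carry over. Pictures are saved under pics/ and viewed, at most 10 in all, crops included, and the job is handed in when it is done.

Besides the shell and the picture viewer there is one more tool, called after "Emit:" by a JSON object that holds its "name" and its "arguments". servo_tool: Moves the arm, as the interface text tells. Shifts and turns lie within -1 to 1; 1 stands for 12 cm of shift or pi rad of turn. Its arguments: {"type":"object","properties":{"commands":{"type":"array","items":{"type":"array","items":{"type":"number","minimum":-1,"maximum":1}}},"fingers":{"type":"number"},"force":{"type":"number"}},"required":["commands"]}

```bash
mkdir -p pics; cat > h.py <<'E'
import numpy as np, cv2
from station import robot, optics, order, regions_of, landmark_of
def w(p,X): return p["R"].T@(np.asarray(X)-p["t"])
def cloud(p,m):
    v,u=np.nonzero(m&(p["z_map"]>0)); z=p["z_map"][v,u]; K=p["camera_matrix"]
    c=np.stack([(u-K[0,2])/K[0,0]*z,(v-K[1,2])/K[1,1]*z,z],1); return (c-p["t"])@p["R"]
E
python3 - <<'E'
from h import *
ims=[]
for n in("top","side"):
    p=optics.get_image(n); cv2.imwrite(f"pics/{n}0.png",p["pixels"][:,:,::-1])
    print(n,"cam at",-p["R"].T@p["t"])
    for l in("block","red_block","stand","jig","pocket","clamp_hinge","clamp_knob"):
        for d in landmark_of(p,l)[:4]:
            c=p["camera_matrix"]@d["xyz"]; print(l,round(d["conf"],2),w(p,d["xyz"]).round(4),(c[:2]/c[2]).round())
s=robot.read_state();print(s)
E
```

```text
top cam at [0.4032746  0.00276262 0.96511869]
block 0.81 [0.5532 0.0882 0.0013] [291. 217.]
block 0.57 [0.5142 0.2977 0.0587] [178. 235.]
red_block 0.86 [0.407  0.2447 0.0618] [204. 292.]
stand 0.8 [ 0.4585  0.2703 -0.0018] [200. 266.]
jig 0.94 [ 0.5152 -0.1167 -0.001 ] [394. 234.]
pocket 0.79 [ 0.5162 -0.1148  0.0262] [394. 232.]
clamp_hinge 0.68 [ 0.4909 -0.1611  0.058 ] [422. 243.]
clamp_knob 0.69 [ 0.4738 -0.2025  0.0778] [447. 251.]
side cam at [0.33593693 0.60017754 0.50093618]
block 0.69 [ 0.5521  0.0869 -0.0011] [291. 303.]
block 0.63 [0.5149 0.2998 0.0584] [256. 389.]
block 0.27 [ 0.5142 -0.1114  0.0287] [346. 228.]
red_block 0.97 [0.4013 0.2389 0.0637] [363. 369.]
stand 0.76 [0.4614 0.2712 0.0058] [308. 408.]
jig 0.78 [ 0.5119 -0.1117  0.0013] [346. 240.]
pocket 0.73 [ 0.5182 -0.1145  0.0293] [344. 226.]
clamp_hinge 0.52 [ 0.4859 -0.1562  0.0576] [366. 205.]
clamp_knob 0.57 [ 0.4699 -0.1981  0.08  ] [379. 186.]
{'time_s': 0.8, 'q': array([-1.28460793,  0.43445165,  0.02497552,  1.57318143, -0.01156955,
        1.13400798, -0.07506388]), 'joint_vel': array([-1.07648219e-04, -3.15060255e-04,  1.17025810e-03, -1.71528083e-04,
        4.29563824e-04, -7.27467567e-04, -4.39565067e-05]), 'tau': array([-4.40708163e-05, -6.67608762e+01,  9.83754918e-01, -3.14778185e+01,
       -6.06239797e-02,  3.22654936e-02,  4.83809856e-05]), 'tool_pos': array([0.23694592, 0.57836826, 0.22677882]), 'ee_rot': array([1.95699786e-05, 1.93178793e-01, 9.81163570e-01, 4.62299964e-05]), 'ft_force': array([-0.29678241, -0.70977291, -0.36439624]), 'wrist_torque': array([-0.02942605, -0.00612078, -0.095734  ]), 'finger_force': 0.0, 'opening': 0.09167590219919548}
```

View both.

View pics/top0.png

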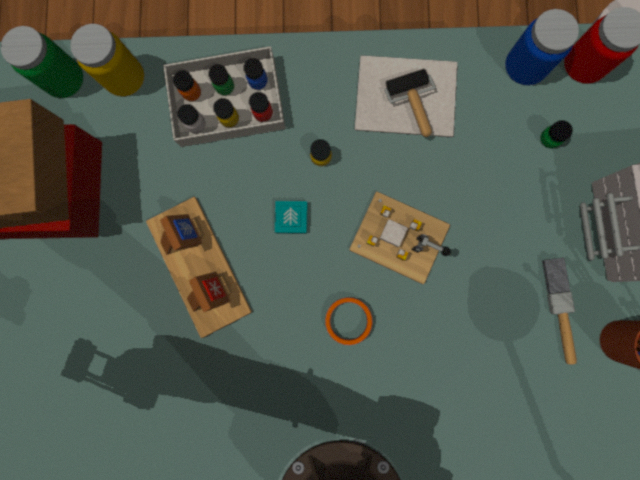

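View pics/side0.png

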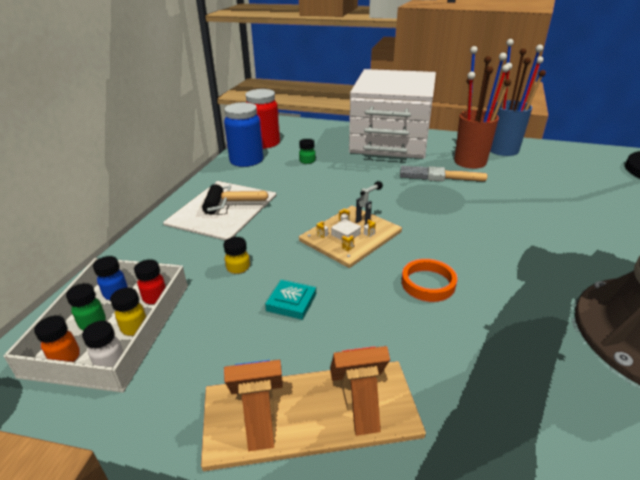

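Candidates in the top picture: the blue block at (183,232) in the stand, the turquoise one flat on the table at (291,217), and the red one at (209,290). The one at (183,232) has the blue relief and sits in a cradle, so it fits the description. I'll confirm it in a crop and measure.

```bash
python3 - <<'E'
from h import *
p=optics.get_image("top")
c=p["pixels"][185:345,135:465,::-1]; cv2.imwrite("pics/crop.png",cv2.resize(c,None,fx=2.4,fy=2.4,interpolation=cv2.INTER_CUBIC))
hsv=cv2.cvtColor(p["pixels"],cv2.COLOR_RGB2HSV)
def rect(m,lab,zr):
    P=cloud(p,m); P=P[(P[:,2]>zr[0])&(P[:,2]<zr[1])]
    r=cv2.minAreaRect((P[:,:2]*1000).astype(np.float32)); print(lab,len(P),np.round(r[0],1),np.round(r[1],1),round(r[2],2),"zmed",np.median(P[:,2]).round(4)); return P
box=np.zeros((480,640),bool)
a=box.copy();a[190:340,140:260]=1
rect(a,"stand board",(.008,.02))
b=box.copy();b[185:290,340:460]=1
rect(b,"jig board",(.008,.017))
H,S,V=[hsv[...,i] for i in range(3)]
y=b&(H>18)&(H<32)&(S>170)&(V>90)
n,l,st,ct=cv2.connectedComponentsWithStats(y.astype(np.uint8))
for i in range(1,n):
    if st[i,4]>8:
        P=cloud(p,l==i); print("stop",st[i,4],ct[i].round(1),P.mean(0).round(4),P[:,2].max().round(4))
for nm,m in(("blue",a&(H>100)&(H<130)&(S>100)),("redrel",a&((H<6)|(H>172))&(S>150))):
    P=cloud(p,m); q=P.mean(0); u,s,vt=np.linalg.svd(P-q,full_matrices=False); print(nm,len(P),q.round(4),"normal",vt[2].round(3),"rms",s[2]/len(P)**.5)
rect(b,"pocket floor",(.026,.034))
for n_ in("top",):
    P=cloud(p,b&(V<60)); P=P[P[:,2]>.06]; print("dark high",len(P),P.mean(0).round(4),P.min(0).round(4),P.max(0).round(4))
E
```

```text
stand board 4501 [459.7 273.7] [260.3 110.8] 26.33 zmed 0.011
jig board 4124 [ 508.5 -126.1] [160.  130.5] 63.87 zmed 0.0111
stop 44 [384.9 208.6] [ 0.561  -0.0973  0.0346] 0.0398
stop 50 [417.6 223.6] [ 0.5305 -0.1591  0.0336] 0.0411
stop 46 [370.2 240.6] [ 0.499  -0.0672  0.0362] 0.0415
stop 53 [402.8 255.8] [ 0.4689 -0.1285  0.0334] 0.0416
blue 203 [0.5242 0.2809 0.075 ] normal [-0.392  0.805 -0.446] rms 0.001366522895297306
redrel 218 [0.4124 0.2255 0.0744] normal [-0.392  0.804 -0.447] rms 0.0014609155849804722
pocket floor 564 [ 511.3 -120.2] [97.1 80.1] 63.93 zmed 0.029
dark high 104 [ 0.4794 -0.182   0.0814] [ 0.4651 -0.2069  0.0609] [ 0.5048 -0.1471  0.0896]
```

View pics/crop.png

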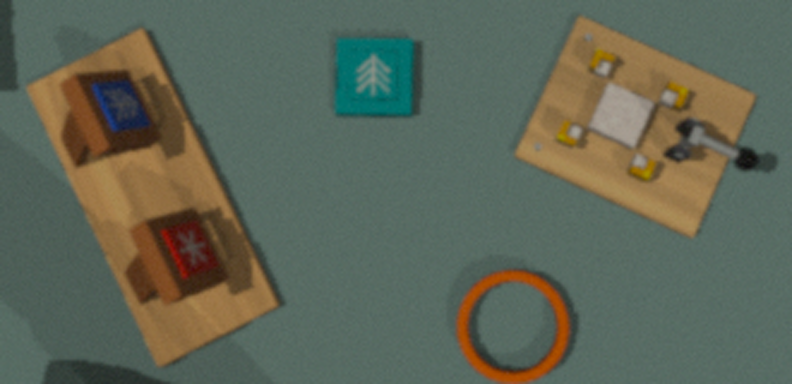

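The crop confirms it: the blue relief at crop (125,105) is in the stand, the red one is at (190,245), and the turquoise one lies flat at (373,75). I'll move towards the stand, keeping high.

Emit:
{"name": "servo_tool", "arguments": {"commands": [[-0.25,-0.12,0,0,0,0],[-0.25,-0.12,0,0,0,0],[-0.25,-0.12,0,0,0,0],[-0.25,-0.12,0,0,0,0],[-0.25,-0.12,0,0,0,0],[-0.25,-0.12,0,0,0,0],[-0.25,-0.12,0,0,0,0],[-0.25,-0.12,0,0,0,0],[-0.25,-0.12,0,0,0,0],[-0.25,-0.12,0,0,0,0]], "fingers": 1}}

```text
time_s: 1.68
tool_pos: [0.4609, 0.3301, 0.227]
ee_rot: [0.0, 0.193, 0.981, 0.0]
ft_force: [0.5, 0.0, 0.4]
opening: 0.0921
finger_force: 0.0
```

Emit:
{"name": "servo_tool", "arguments": {"commands": [[-0.25,-0.12,0,0,0,0.0288],[-0.25,-0.12,0,0,0,0.0288],[-0.25,-0.12,0,0,0,0.0288],[-0.25,-0.12,0,0,0,0.0288],[0,0,0,0,0,0.0288],[0,0,0,0,0,0.0288],[0,0,0,0,0,0.0288],[0,0,0,0,0,0.0288],[0,0,0,0,0,0]]}}

```text
time_s: 2.43
tool_pos: [0.5346, 0.222, 0.2267]
ee_rot: [0.0, 0.53, 0.848, 0.0]
ft_force: [-0.0, 0.5, -0.0]
opening: 0.0919
finger_force: 0.0
```

Emit:
{"name": "servo_tool", "arguments": {"commands": [[0,0,0,0,0.0278,0],[0,0,0,0,0.0278,0],[0,0,0,0,0.0278,0],[0,0,0,0,0.0278,0],[0,0,0,0,0.0278,0],[0,0,0,0,0.0278,0],[0,0,0,0,0.0278,0],[0,0,0,0,0.0278,0],[0,0,0,0,0,0]]}}

```text
time_s: 3.18
tool_pos: [0.5354, 0.218, 0.2242]
ee_rot: [-0.292, 0.498, 0.796, 0.181]
ft_force: [-1.0, -0.8, -0.7]
opening: 0.0918
finger_force: 0.0
```

```bash
cat >> h.py <<'E'
from scipy.spatial.transform import Rotation as Ro
def pose(yaz,tilt):  # tool y azimuth, tilt of z toward +x, deg
    s,c=np.sin(np.radians(yaz)),np.cos(np.radians(yaz))
    return Ro.from_matrix(np.array([[-s,c,0],[c,s,0],[0,0,-1]]).T)*Ro.from_rotvec([0,np.radians(tilt),0])
def cur():
    s=robot.read_state(); q=s["ee_rot"]; return s,Ro.from_quat([q[1],q[2],q[3],q[0]])
def need(pos,T):
    s,C=cur(); print("shift units",(C.inv().apply(np.array(pos)-s["tool_pos"])/.12).round(4),"after turn",(T.inv().apply(np.array(pos)-s["tool_pos"])/.12).round(4),"turn units",((C.inv()*T).as_rotvec()/np.pi).round(4))
BW=np.array([.5157,.3014,.062]); AZ=26.33
E
python3 - <<'E'
from h import *
T=pose(AZ,40); x,y,z=T.as_matrix().T; print(x.round(3),y.round(3),z.round(3))
n=np.array([.402,-.812,.4226]); g=BW+.009*n
need(g+.019*z-.1*z,T); need(g+.019*z,T); s,C=cur(); print(s["q"].round(2), C.as_matrix().T.round(3))
E
```

```text
[-0.34   0.687  0.643] [ 0.896  0.444 -0.   ] [-0.285  0.576 -0.766]
shift units [-0.3691  0.1617  0.7389] after turn [-0.3676  0.1608  0.7399] turn units [ 0.0005 -0.001  -0.0019]
shift units [-0.3719  0.1603  1.5723] after turn [-0.3676  0.1608  1.5732] turn units [ 0.0005 -0.001  -0.0019]
[-0.2   0.54  0.16  1.65 -0.73  1.37  0.72] [[-0.334  0.687  0.645]
 [ 0.899  0.439 -0.002]
 [-0.285  0.579 -0.764]]
```

Go to the pregrasp point, then stop and check in a picture.

Emit:
{"name": "servo_tool", "arguments": {"commands": [[-0.09,0.04,0.18,0,0,-0.002],[-0.09,0.04,0.18,0,0,0],[-0.09,0.04,0.18,0,0,0],[-0.1,0.04,0.2,0,0,0],[0,0,0,0,0,0],[0,0,0,0,0,0]]}}

```text
time_s: 3.68
tool_pos: [0.5406, 0.2523, 0.1301]
ee_rot: [-0.29, 0.493, 0.8, 0.181]
ft_force: [-0.5, 0.0, 0.9]
opening: 0.092
finger_force: 0.0
```

```bash
python3 - <<'E'
from h import *
T=pose(AZ,40); z=T.as_matrix()[:,2]
n=np.array([.402,-.812,.4226]); g=BW+.009*n
need(g+.019*z,T)
a=optics.get_image("side")["pixels"]; b=optics.get_image("top")["pixels"]
v=np.hstack([cv2.resize(a[220:460,190:440],(400,384)),cv2.resize(b[170:350,130:330],(400,360)) if 0 else cv2.resize(b[160:352,130:330],(400,384))])
cv2.imwrite("pics/pre.png",v[:,:,::-1])
E
```

```text
shift units [-0.0449 -0.0032  0.8202] after turn [-0.0449 -0.0046  0.8202] turn units [-0.0007 -0.      0.0022]
```

View pics/pre.png

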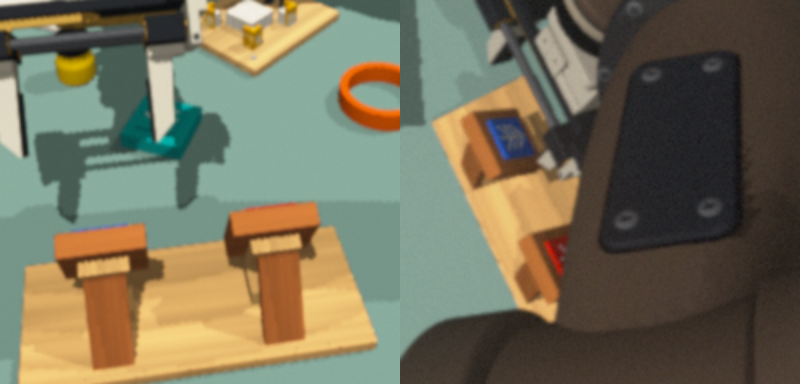

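The gripper's fingers (left pane, x≈15 and 160) straddle the blue block at x≈100. Advancing.

Emit:
{"name": "servo_tool", "arguments": {"commands": [[-0.045,-0.004,0,0,0,0.002],[0,0,0.14,0,0,0],[0,0,0.14,0,0,0],[0,0,0.14,0,0,0],[0,0,0.1,0,0,0],[0,0,0.1,0,0,0],[0,0,0.1,0,0,0],[0,0,0.1,0,0,0],[0,0,0,0,0,0],[0,0,0,0,0,0]]}}

```text
time_s: 4.62
tool_pos: [0.5148, 0.3044, 0.0511]
ee_rot: [-0.291, 0.496, 0.798, 0.18]
ft_force: [-0.0, 0.2, 0.4]
opening: 0.0919
finger_force: 0.0
```

```bash
python3 - <<'E'
from h import *
T=pose(AZ,40); z=T.as_matrix()[:,2]
n=np.array([.402,-.812,.4226]); g=BW+.009*n
need(g+.019*z,T); s,_=cur(); print(s["tool_pos"],s["ft_force"],s["wrist_torque"])
E
```

```text
shift units [ 0.0065 -0.0042  0.0042] after turn [ 0.0065 -0.0042  0.0042] turn units [-0.     -0.0003 -0.0004]
[0.51476434 0.30443817 0.0511395 ] [-0.02658602  0.21720957  0.37233057] [-0.76852591 -0.34544942 -0.03701806]
```

Emit:
{"name": "servo_tool", "arguments": {"commands": [[0,0,0,0,0,0],[0,0,0,0,0,0],[0,0,0,0,0,0],[0,0,0,0,0,0],[0,0,0,0,0,0],[0,0,0,0,0,0],[0,0,0,0,0,0],[0,0,0,0,0,0]], "fingers": -1, "force": 25}}

```text
time_s: 5.28
tool_pos: [0.5154, 0.3039, 0.0517]
ee_rot: [-0.29, 0.496, 0.798, 0.181]
ft_force: [-1.0, -1.7, 3.0]
opening: 0.0639
finger_force: 25.0
```

Emit:
{"name": "servo_tool", "arguments": {"commands": [[0.03,0,-0.017,0,0,0],[0.06,0,-0.034,0,0,0],[0.09,0,-0.05,0,0,0],[0.09,0,-0.05,0,0,0],[0.09,0,-0.05,0,0,0],[0.1,0,-0.12,0,0,0],[0.1,0,-0.15,0,0,0],[0.1,0,-0.15,0,0,0],[0.1,0,-0.15,0,0,0],[0,0,0,0,0,0]]}}

```text
time_s: 6.12
tool_pos: [0.5124, 0.3143, 0.1864]
ee_rot: [-0.289, 0.495, 0.799, 0.183]
ft_force: [0.3, 0.6, -0.2]
opening: 0.0637
finger_force: 25.0
```

```bash
cat >> h.py <<'E'
PK=np.array([.515,-.1128,.030]); JA=-26.13
def place(h,tilt=-25):  # TCP target with block underside h above the floor, tool y az = JA
    T=pose(JA,tilt); return PK+[0,0,h+.009]+.019*T.as_matrix()[:,2],T
E
python3 - <<'E'
from h import *
p,T=place(.12); print(p); need(p,T); s,_=cur(); print(s["tool_pos"],s["q"].round(2),s["ft_force"])
E
```

```text
[ 0.51146362 -0.12000908  0.14178015]
shift units [-2.7156 -1.61   -1.8077] after turn [-2.7906  1.5866  1.7116] turn units [-0.0378 -0.3355  0.304 ]
[0.51241827 0.31425156 0.18640067] [-0.32  0.56  0.11  1.72 -0.8   1.2   0.67] [ 0.26162987  0.56113525 -0.24901532]
```

Emit:
{"name": "servo_tool", "arguments": {"commands": [[-0.09,-0.057,-0.075,0,0,0],[-0.179,-0.114,-0.15,0,0,0],[-0.179,-0.114,-0.15,0,0,0],[-0.179,-0.114,-0.15,0,0,0],[-0.179,-0.114,-0.15,0,0,0],[-0.179,-0.114,-0.15,0,0,0],[-0.179,-0.114,-0.15,0,0,0],[-0.179,-0.114,-0.15,0,0,0],[-0.09,-0.057,-0.075,0,0,0],[0,0,0,0,0,0]]}}

```text
time_s: 6.95
tool_pos: [0.5117, 0.059, 0.1799]
ee_rot: [-0.29, 0.499, 0.797, 0.18]
ft_force: [-0.7, 0.5, -0.3]
opening: 0.064
finger_force: 25.0
```

Emit:
{"name": "servo_tool", "arguments": {"commands": [[0,0,0,0,-0.0278,0],[0,0,0,0,-0.0278,0],[0,0,0,0,-0.0278,0],[0,0,0,0,-0.0278,0],[0,0,0,0,-0.0278,0],[0,0,0,0,-0.0278,0],[0,0,0,0,-0.0278,0],[0,0,0,0,-0.0278,0],[0,0,0,0,0,0]]}}

```text
time_s: 7.7
tool_pos: [0.5098, 0.0695, 0.1805]
ee_rot: [0.001, 0.524, 0.852, -0.0]
ft_force: [-0.9, 1.2, -0.9]
opening: 0.0638
finger_force: 25.0
```

Emit:
{"name": "servo_tool", "arguments": {"commands": [[0,0,0,0,0,0.0292],[0,0,0,0,0,0.0292],[0,0,0,0,0,0.0292],[0,0,0,0,0,0.0292],[0,0,0,0,0,0.0292],[0,0,0,0,0,0.0292],[0,0,0,0,0,0.0292],[0,0,0,0,0,0.0292],[0,0,0,0,0,0.0292],[0,0,0,0,0,0.0292]]}}

```text
time_s: 8.53
tool_pos: [0.5111, 0.0641, 0.1802]
ee_rot: [-0.001, 0.851, 0.526, -0.0]
ft_force: [0.8, 1.7, -0.6]
opening: 0.064
finger_force: 25.0
```

Emit:
{"name": "servo_tool", "arguments": {"commands": [[0,0,0,0,-0.0278,0],[0,0,0,0,-0.0278,0],[0,0,0,0,-0.0278,0],[0,0,0,0,-0.0278,0],[0,0,0,0,-0.0278,0],[0,0,0,0,0,0]]}}

```text
time_s: 9.03
tool_pos: [0.5113, 0.068, 0.178]
ee_rot: [0.114, 0.827, 0.518, -0.187]
ft_force: [-0.8, 0.8, -2.3]
opening: 0.0637
finger_force: 25.0
```

```bash
python3 - <<'E'
from h import *
p,T=place(.08); print(p); need(p,T); s,_=cur(); print(s["tool_pos"],s["q"].round(2),s["ft_force"],s["opening"])
E
```

```text
[ 0.51146362 -0.12000908  0.10178015]
shift units [-1.0028  0.6903  1.1726] after turn [-1.0055  0.6912  1.1697] turn units [-0.0011  0.0017  0.0016]
[0.51127723 0.06795547 0.17800496] [-0.86  0.56  0.64  1.73  0.01  1.25 -0.7 ] [-0.75599207  0.75523101 -2.27023667] 0.06367411192929595
```

Emit:
{"name": "servo_tool", "arguments": {"commands": [[-0.15,0.1,0.17,0,0.0017,0.0016],[-0.17,0.12,0.2,0,0,0],[-0.17,0.12,0.2,0,0,0],[-0.17,0.12,0.2,0,0,0],[-0.17,0.12,0.2,0,0,0],[-0.17,0.11,0.2,0,0,0],[0,0,0,0,0,0],[0,0,0,0,0,0]]}}

```text
time_s: 9.7
tool_pos: [0.5089, -0.126, 0.1032]
ee_rot: [0.112, 0.833, 0.511, -0.182]
ft_force: [0.2, 0.7, -1.0]
opening: 0.064
finger_force: 25.0
```

```bash
python3 - <<'E'
from h import *
p,T=place(.04); need(p,T); s,_=cur(); print(s["tool_pos"])
b=optics.get_image("side");a=optics.get_image("top")
H,S,V=cv2.split(cv2.cvtColor(a["pixels"],cv2.COLOR_RGB2HSV))
m=np.zeros((480,640),bool);m[170:320,330:470]=1
m&=(H>100)&(H<130)&(S>100); P=cloud(a,m)
if len(P)>20:
    q=P.mean(0); print(len(P),q,np.linalg.svd(P-q,full_matrices=False)[2][2]); print(cv2.minAreaRect((P[:,:2]*1000).astype(np.float32)))
v=np.hstack([cv2.resize(b["pixels"][130:290,250:450],(400,320)),cv2.resize(a["pixels"][165:325,310:510],(400,320))])
cv2.imwrite("pics/pl.png",v[:,:,::-1])
E
```

```text
shift units [ 0.1934 -0.0038  0.2909] after turn [ 0.1953 -0.0029  0.2896] turn units [-0.0017 -0.002  -0.0041]
[ 0.50888767 -0.12603843  0.10318344]
184 [ 0.5082926  -0.12637084  0.13820932] [-0.39022995 -0.84157996  0.37344847]
((507.7124328613281, -120.29364013671875), (31.41794204711914, 48.8873405456543), 63.07486343383789)
```

View pics/pl.png

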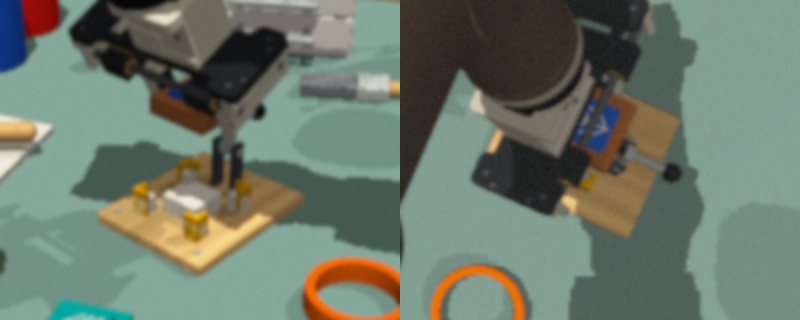

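The block is held above the pocket, with the relief at about (605,125) in the right pane. I'll check its pitch numerically from both depth maps.

```bash
python3 - <<'E'
from h import *
s,C=cur(); g=s["tool_pos"]-.019*C.as_matrix()[:,2]
c,sn=np.cos(np.radians(JA-90)),np.sin(np.radians(JA-90)); J=np.array([[c,sn,0],[-sn,c,0],[0,0,1]])
for n,box in(("top",(170,320,330,470)),("side",(165,205,315,375))):
    a=optics.get_image(n); H,S,V=cv2.split(cv2.cvtColor(a["pixels"],cv2.COLOR_RGB2HSV))
    m=np.zeros((480,640),bool);m[box[0]:box[1],box[2]:box[3]]=1
    for nm,k in(("blue",(H>100)&(H<130)&(S>150)&(V>70)),("brown",(H<16)&(S>120)&(V>50))):
        P=cloud(a,m&k)
        if len(P)<10: continue
        P=(P-g)@J.T*1000; P=P[(abs(P)<50).all(1)]
        for _ in range(3):
            q=np.median(P,0); A=np.c_[P[:,:2],np.ones(len(P))]; 
            u,sv,vt=np.linalg.svd(P-P.mean(0),full_matrices=False); r=abs((P-P.mean(0))@vt[2]); P=P[r<2.5*np.median(r)+.5]
        print(n,nm,len(P),"mean",P.mean(0).round(1),"min",P.min(0).round(1),"max",P.max(0).round(1),"normal",vt[2].round(3),"rms",r.std().round(2))
E
```

```text
top blue 101 mean [12.9  1.  13.2] min [ -5.2 -18.   10.9] max [20.6 20.  15.6] normal [ 0.012 -0.013 -1.   ] rms 0.61
top brown 268 mean [23.3  3.2  9.3] min [ -4.7 -31.3   6.8] max [33.3 33.1 11.7] normal [-0.029  0.002 -1.   ] rms 0.65
side blue 19 mean [-18.4  11.3  15.4] min [-21.1   4.7  13.8] max [-15.   18.4  17.5] normal [-0.451  0.054  0.891] rms 0.43
side brown 267 mean [-30.4  -3.2   6.1] min [-33.7 -33.4  -4. ] max [-24.1  29.6  13.8] normal [-0.963  0.008  0.268] rms 1.1
```

Emit:
{"name": "servo_tool", "arguments": {"commands": [[0.05,0,0.07,0,-0.001,-0.004],[0.05,0,0.07,0,0,0],[0.05,0,0.07,0,0,0],[0.045,0,0.08,0,0,0],[0,0,0,0,0,0],[0,0,0,0,0,0]]}}

```text
time_s: 10.4
tool_pos: [0.5131, -0.1173, 0.0611]
ee_rot: [0.113, 0.827, 0.518, -0.185]
ft_force: [0.0, -0.7, -0.3]
opening: 0.0637
finger_force: 25.0
```

```bash
cat >> h.py <<'E'
def off(dx,dy):
    a=np.radians(JA); return -dx*np.array([-np.sin(a),np.cos(a),0])+dy*np.array([np.cos(a),np.sin(a),0])
E
python3 - <<'E'
from h import *
p,T=place(.012); need(p+off(-.0005,-.0006),T); s,_=cur(); print(s["tool_pos"],s["ft_force"])
E
```

```text
shift units [ 0.0761 -0.0058  0.2161] after turn [ 0.0762 -0.0068  0.2161] turn units [-0.0009 -0.0001  0.0018]
[ 0.51305674 -0.11725239  0.06114326] [ 0.04357812 -0.69212461 -0.27169345]
```

Emit:
{"name": "servo_tool", "arguments": {"commands": [[0.02,-0.003,0.054,-0.001,0,0.0018],[0.019,-0.002,0.054,0,0,0],[0.019,-0.002,0.054,0,0,0],[0.019,0,0.054,0,0,0],[0,0,0,0,0,0],[0,0,0,0,0,0],[0,0,0,0,0,0]]}}

```text
time_s: 10.98
tool_pos: [0.512, -0.1193, 0.0347]
ee_rot: [0.115, 0.829, 0.516, -0.182]
ft_force: [0.7, -0.1, 0.2]
opening: 0.0639
finger_force: 25.0
```

```bash
python3 - <<'E'
from h import *
p,T=place(0); need(p+off(-.0005,-.0006),T); s,_=cur(); print(s["tool_pos"],s["ft_force"])
E
```

```text
shift units [ 0.043  -0.0065  0.0992] after turn [ 0.0431 -0.0063  0.0991] turn units [ 0.0006 -0.0006 -0.0004]
[ 0.51196786 -0.119328    0.03474485] [ 0.69923156 -0.06096577  0.15146788]
```

Emit:
{"name": "servo_tool", "arguments": {"commands": [[0,-0.006,0,0,0,0],[0.0054,0,0.0124,0,0,0],[0.0054,0,0.0124,0,0,0],[0.0054,0,0.0124,0,0,0],[0.0054,0,0.0124,0,0,0],[0.0054,0,0.0124,0,0,0],[0.0054,0,0.0124,0,0,0],[0.0054,0,0.0124,0,0,0],[0,0,0,0,0,0]]}}

```text
time_s: 11.73
tool_pos: [0.5109, -0.1191, 0.023]
ee_rot: [0.115, 0.829, 0.516, -0.183]
ft_force: [0.4, 0.1, -0.9]
opening: 0.064
finger_force: 25.0
```

```bash
python3 - <<'E'
from h import *
p,T=place(0); need(p+off(-.0005,-.0006),T); s,_=cur(); print(s["tool_pos"],p,s["ft_force"])
E
```

```text
shift units [0.0036 0.0022 0.0094] after turn [0.0036 0.0023 0.0093] turn units [ 0.0005 -0.0005 -0.0003]
[ 0.51093611 -0.11910655  0.02298111] [ 0.51146362 -0.12000908  0.02178015] [ 0.41664733  0.1443272  -0.88253361]
```

Emit:
{"name": "servo_tool", "arguments": {"commands": [[0.0034,0,0.007,0,0,0],[0.0034,0,0.007,0,0,0],[0.0034,0,0.007,0,0,0],[0,0,0,0,0,0]]}}

```text
time_s: 12.07
tool_pos: [0.5112, -0.1191, 0.0204]
ee_rot: [0.115, 0.829, 0.516, -0.182]
ft_force: [0.4, 0.2, -0.7]
opening: 0.0638
finger_force: 25.0
```

Emit:
{"name": "servo_tool", "arguments": {"commands": [[0.0034,0,0.007,0,0,0],[0.0034,0,0.007,0,0,0],[0,0,0,0,0,0]]}}

```text
time_s: 12.32
tool_pos: [0.5112, -0.1191, 0.0202]
ee_rot: [0.115, 0.829, 0.516, -0.183]
ft_force: [-3.6, 5.7, 23.0]
opening: 0.0639
finger_force: 25.0
```

Emit:
{"name": "servo_tool", "arguments": {"commands": [[0.0034,0,0.007,0,0,0],[0,0,0,0,0,0]]}}

```text
time_s: 12.48
tool_pos: [0.5113, -0.1191, 0.0198]
ee_rot: [0.115, 0.829, 0.516, -0.182]
ft_force: [-5.5, 8.4, 31.4]
opening: 0.064
finger_force: 25.0
```

Contact. I'll ease off, release and look before withdrawing.

Emit:
{"name": "servo_tool", "arguments": {"commands": [[-0.005,0,-0.0105,0,0,0],[0,0,0,0,0,0],[0,0,0,0,0,0]]}}

```text
time_s: 12.73
tool_pos: [0.5115, -0.119, 0.0199]
ee_rot: [0.115, 0.829, 0.516, -0.182]
ft_force: [-1.2, 4.2, 13.0]
opening: 0.0637
finger_force: 25.0
```

Emit:
{"name": "servo_tool", "arguments": {"commands": [[0,0,0,0,0,0],[0,0,0,0,0,0],[0,0,0,0,0,0],[0,0,0,0,0,0],[0,0,0,0,0,0]], "fingers": 1}}

```text
time_s: 13.15
tool_pos: [0.5111, -0.1191, 0.019]
ee_rot: [0.115, 0.829, 0.516, -0.182]
ft_force: [-0.5, -0.0, 0.1]
opening: 0.09
finger_force: 0.0
```

```bash
python3 - <<'E'
from h import *
c,sn=np.cos(np.radians(JA-90)),np.sin(np.radians(JA-90)); J=np.array([[c,sn,0],[-sn,c,0],[0,0,1]])
s,_=cur(); print(s["tool_pos"],s["ft_force"],s["opening"])
for n,box in(("top",(170,320,330,470)),("side",(185,255,310,385))):
    a=optics.get_image(n); H,S,V=cv2.split(cv2.cvtColor(a["pixels"],cv2.COLOR_RGB2HSV))
    cv2.imwrite(f"pics/rel_{n}.png",cv2.resize(a["pixels"][box[0]-20:box[1]+20,box[2]-20:box[3]+20],None,fx=4 if n=="side" else 3,fy=4 if n=="side" else 3)[:,:,::-1])
    m=np.zeros((480,640),bool);m[box[0]:box[1],box[2]:box[3]]=1
    for nm,k in(("blue",(H>100)&(H<130)&(S>150)&(V>70)),("brown",(H<16)&(S>120)&(V>50))):
        P=(cloud(a,m&k)-PK)@J.T*1000; P=P[(abs(P)<50).all(1)]
        if len(P)<10: continue
        for _ in range(3):
            u,sv,vt=np.linalg.svd(P-P.mean(0),full_matrices=False); r=abs((P-P.mean(0))@vt[2]); P=P[r<2.5*np.median(r)+.5]
        print(n,nm,len(P),"mean",P.mean(0).round(1),"min",P.min(0).round(1),"max",P.max(0).round(1),"normal",vt[2].round(3))
E
```

```text
[ 0.51111649 -0.11906497  0.01895382] [-0.54258013 -0.04947676  0.14491907] 0.09003220799732288
top blue 96 mean [11.2 -0.3 21.2] min [ -6.9 -18.5  18.1] max [19.3 18.6 24.1] normal [ 0.019  0.004 -1.   ]
top brown 254 mean [19.7 -0.4 17. ] min [ -7.2 -31.7  13.9] max [32.2 32.3 19.9] normal [0.012 0.004 1.   ]
side brown 231 mean [-30.6  -1.1  12.9] min [-33.6 -33.6   1.4] max [-26.   30.4  20.9] normal [-0.982  0.015  0.19 ]
```

The block is seated: relief level, centred within 1 mm, at the right height. Withdrawing along the tool axis, then back to vertical.

Emit:
{"name": "servo_tool", "arguments": {"commands": [[0,0,-0.05,0,0,0],[0,0,-0.1,0,0,0],[0,0,-0.15,0,0,0],[0,0,-0.2,0,0,0],[0,0,-0.25,0,0,0],[0,0,-0.25,0,0,0],[0,0,-0.2,0,0,0],[0,0,0,0,0,0]]}}

```text
time_s: 13.92
tool_pos: [0.541, -0.0624, 0.1536]
ee_rot: [0.116, 0.829, 0.517, -0.179]
ft_force: [0.9, 0.2, 0.1]
opening: 0.0917
finger_force: 0.0
```

Emit:
{"name": "servo_tool", "arguments": {"commands": [[0,0,0,0,0.0278,0],[0,0,0,0,0.0278,0],[0,0,0,0,0.0278,0],[0,0,0,0,0.0278,0],[0,0,0,0,0.0278,0],[0,0,0,0,0,0]], "fingers": -0.1}}

```text
time_s: 14.42
tool_pos: [0.5361, -0.0693, 0.1507]
ee_rot: [-0.0, 0.851, 0.525, 0.003]
ft_force: [-0.4, -1.4, -0.2]
opening: 0.0564
finger_force: 0.0
```

```bash
python3 - <<'E'
from h import *
c,sn=np.cos(np.radians(JA-90)),np.sin(np.radians(JA-90)); J=np.array([[c,sn,0],[-sn,c,0],[0,0,1]])
O=PK*[1,1,0]
for n in("top","side"):
    a=optics.get_image(n)
    for l in("clamp_knob",):
        for d in landmark_of(a,l)[:1]: print(n,l,round(d["conf"],2),(J@(w(a,d["xyz"])-O)*1000).round(1))
    H,S,V=cv2.split(cv2.cvtColor(a["pixels"],cv2.COLOR_RGB2HSV))
    P=(cloud(a,V<60)-O)@J.T*1000; k=(P[:,0]>80)&(P[:,0]<115)&(abs(P[:,1])<20)&(P[:,2]>60)&(P[:,2]<110); P=P[k]
    if len(P): print(n,len(P),P.mean(0).round(1),P.min(0).round(1),P.max(0).round(1))
th=1.69
need(PK*[1,1,0]+off(.0969,0)+[0,0,.13],pose(JA,0)); s,_=cur(); print(s["tool_pos"],s["opening"],s["q"].round(2))
E
```

```text
side clamp_knob 0.66 [95.  -1.2 82. ]
side 33 [91.7 -5.5 83.9] [87.6 -9.7 75. ] [95.7  2.1 90.1]
shift units [-1.2606  0.0085  0.1609] after turn [-1.2605  0.0106  0.1617] turn units [ 0.0004 -0.0002  0.0005]
[ 0.53779626 -0.0634296   0.14939901] 0.0425964679758739 [-0.36  0.4   0.51  1.91 -0.25  0.89 -0.18]
```

Emit:
{"name": "servo_tool", "arguments": {"commands": [[-0.18,0,0,0,0,0],[-0.18,0,0,0,0,0],[-0.18,0,0,0,0,0],[-0.18,0,0.04,0,0,0],[-0.18,0,0.04,0,0,0],[-0.18,0.005,0.04,0,0,0],[-0.17,0.005,0.04,0,0,0],[0,0,0,0,0,0],[0,0,0,0,0,0]]}}

```text
time_s: 15.37
tool_pos: [0.4728, -0.1993, 0.1296]
ee_rot: [0.0, 0.849, 0.529, 0.0]
ft_force: [0.4, 0.6, 0.2]
opening: 0.0413
finger_force: 0.0
```

```bash
python3 - <<'E'
from h import *
need(PK*[1,1,0]+off(.0962,0)+[0,0,.069],pose(JA,0)); s,_=cur(); print(s["tool_pos"],s["opening"])
a=optics.get_image("side")["pixels"];b=optics.get_image("top")["pixels"]
v=np.hstack([cv2.resize(a[130:290,270:470],(400,320)),cv2.resize(b[165:325,350:550],(400,320))])
cv2.imwrite("pics/kn.png",v[:,:,::-1])
E
```

```text
shift units [-1.000e-04 -1.900e-03  5.049e-01] after turn [ 3.000e-04 -1.700e-03  5.049e-01] turn units [ 0.0002 -0.0002  0.0001]
[ 0.47279694 -0.19928308  0.1295887 ] 0.04126537429123074
```

View pics/kn.png

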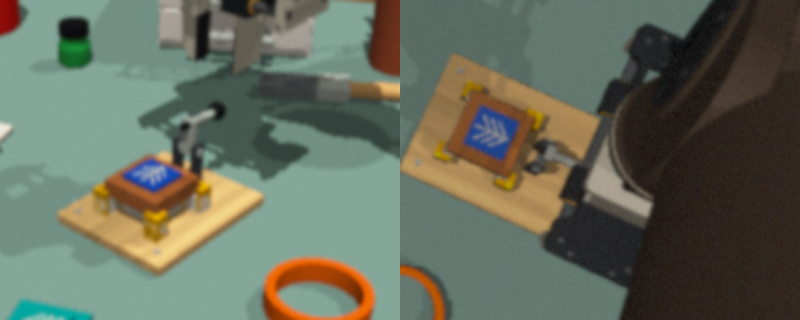

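The block (left pane, 152,185) sits flat between the four stops, and the fingers straddle the knob (218,110) from above. Descend and grip.

Emit:
{"name": "servo_tool", "arguments": {"commands": [[0,-0.002,0.1,0,0,0],[0,0,0.1,0,0,0],[0,0,0.1,0,0,0],[0,0,0.08,0,0,0],[0,0,0.06,0,0,0],[0,0,0.06,0,0,0],[0,0,0,0,0,0]]}}

```text
time_s: 16.05
tool_pos: [0.4724, -0.1988, 0.069]
ee_rot: [-0.0, 0.848, 0.529, 0.001]
ft_force: [-0.6, -0.7, -0.3]
opening: 0.0414
finger_force: 0.0
```

Emit:
{"name": "servo_tool", "arguments": {"commands": [[0,0,0,0,0,0],[0,0,0,0,0,0],[0,0,0,0,0,0],[0,0,0,0,0,0],[0,0,0,0,0,0],[0,0,0,0,0,0],[0,0,0,0,0,0]], "fingers": -1, "force": 14}}

```text
time_s: 16.63
tool_pos: [0.4718, -0.1993, 0.0702]
ee_rot: [-0.0, 0.849, 0.529, 0.001]
ft_force: [-4.2, 0.1, 2.3]
opening: 0.0165
finger_force: 14.0
```

```bash
python3 - <<'E'
import numpy as np
t=np.linspace(1.66,.0,21); k=np.c_[-26*np.cos(t)+42*np.sin(t),42*np.cos(t)+26*np.sin(t)]; d=np.diff(k,axis=0)/120
print([[round(-a,3),0,round(-b,3),0,0,0] for a,b in d])
E
```

```text
[[np.float64(0.017), 0, np.float64(-0.03), 0, 0, 0], [np.float64(0.019), 0, np.float64(-0.028), 0, 0, 0], [np.float64(0.021), 0, np.float64(-0.027), 0, 0, 0], [np.float64(0.023), 0, np.float64(-0.025), 0, 0, 0], [np.float64(0.025), 0, np.float64(-0.023), 0, 0, 0], [np.float64(0.027), 0, np.float64(-0.021), 0, 0, 0], [np.float64(0.029), 0, np.float64(-0.018), 0, 0, 0], [np.float64(0.03), 0, np.float64(-0.016), 0, 0, 0], [np.float64(0.031), 0, np.float64(-0.013), 0, 0, 0], [np.float64(0.032), 0, np.float64(-0.011), 0, 0, 0], [np.float64(0.033), 0, np.float64(-0.008), 0, 0, 0], [np.float64(0.034), 0, np.float64(-0.005), 0, 0, 0], [np.float64(0.034), 0, np.float64(-0.002), 0, 0, 0], [np.float64(0.034), 0, np.float64(0.001), 0, 0, 0], [np.float64(0.034), 0, np.float64(0.003), 0, 0, 0], [np.float64(0.034), 0, np.float64(0.006), 0, 0, 0], [np.float64(0.033), 0, np.float64(0.009), 0, 0, 0], [np.float64(0.032), 0, np.float64(0.012), 0, 0, 0], [np.float64(0.031), 0, np.float64(0.014), 0, 0, 0], [np.float64(0.03), 0, np.float64(0.017), 0, 0, 0]]
```

Emit:
{"name": "servo_tool", "arguments": {"commands": [[0.017,0,-0.03,0,0,0],[0.019,0,-0.028,0,0,0],[0.021,0,-0.027,0,0,0],[0.023,0,-0.025,0,0,0],[0.025,0,-0.023,0,0,0],[0.027,0,-0.021,0,0,0],[0,0,0,0,0,0]]}}

```text
time_s: 17.22
tool_pos: [0.4794, -0.184, 0.0891]
ee_rot: [-0.0, 0.848, 0.529, 0.001]
ft_force: [-6.1, 2.4, 2.2]
opening: 0.0168
finger_force: 14.0
```

Emit:
{"name": "servo_tool", "arguments": {"commands": [[0.029,0,-0.018,0,0,0],[0.03,0,-0.016,0,0,0],[0.031,0,-0.013,0,0,0],[0.032,0,-0.011,0,0,0],[0.033,0,-0.008,0,0,0],[0.034,0,-0.005,0,0,0],[0,0,0,0,0,0]]}}

```text
time_s: 17.8
tool_pos: [0.4895, -0.1634, 0.0974]
ee_rot: [-0.0, 0.848, 0.529, 0.001]
ft_force: [-5.4, 3.7, 2.1]
opening: 0.0165
finger_force: 14.0
```

Emit:
{"name": "servo_tool", "arguments": {"commands": [[0.034,0,-0.002,0,0,0],[0.034,0,0.001,0,0,0],[0.034,0,0.003,0,0,0],[0.034,0,0.006,0,0,0],[0.033,0,0.009,0,0,0],[0.032,0,0.012,0,0,0],[0.031,0,0.014,0,0,0],[0.02,0,0.012,0,0,0],[0,0,0,0,0,0]]}}

```text
time_s: 18.55
tool_pos: [0.5028, -0.1361, 0.0907]
ee_rot: [-0.001, 0.848, 0.53, 0.001]
ft_force: [-5.2, 4.4, 0.5]
opening: 0.0163
finger_force: 14.0
```

```bash
python3 - <<'E'
from h import *
c,sn=np.cos(np.radians(JA-90)),np.sin(np.radians(JA-90)); J=np.array([[c,sn,0],[-sn,c,0],[0,0,1]])
s,_=cur(); print((J@(s["tool_pos"]-PK*[1,1,0])*1000).round(1),J@s["ft_force"],s["opening"])
a=optics.get_image("side"); [print((J@(w(a,d["xyz"])-PK*[1,1,0])*1000).round(1),d["conf"]) for d in landmark_of(a,"clamp_knob")[:1]]
E
```

```text
[26.2 -0.7 90.7] [-1.63878644 -6.58194672  0.4788335 ] 0.01631960269130428
[-268.1 -256.7   63.5] 0.66
```

Emit:
{"name": "servo_tool", "arguments": {"commands": [[0.01,0,0.006,0,0,0],[0.01,0,0.006,0,0,0],[0,0,0,0,0,0]]}}

```text
time_s: 18.9
tool_pos: [0.5035, -0.1349, 0.0899]
ee_rot: [-0.0, 0.849, 0.529, 0.001]
ft_force: [-8.9, 2.3, 8.8]
opening: 0.0164
finger_force: 14.0
```

Emit:
{"name": "servo_tool", "arguments": {"commands": [[0.008,0,0.005,0,0,0],[0,0,0,0,0,0]]}}

```text
time_s: 19.07
tool_pos: [0.5037, -0.1346, 0.0895]
ee_rot: [-0.0, 0.849, 0.529, 0.001]
ft_force: [-10.5, 0.6, 12.6]
opening: 0.0169
finger_force: 14.0
```

The foot is in contact. Release, rise and check.

Emit:
{"name": "servo_tool", "arguments": {"commands": [[0,0,0,0,0,0],[0,0,0,0,0,0],[0,0,0,0,0,0],[0,0,0,0,0,0],[0,0,0,0,0,0]], "fingers": -0.1}}

```text
time_s: 19.48
tool_pos: [0.5052, -0.1347, 0.089]
ee_rot: [0.001, 0.849, 0.529, 0.002]
ft_force: [-1.3, -0.5, -0.3]
opening: 0.0407
finger_force: 0.0
```

Emit:
{"name": "servo_tool", "arguments": {"commands": [[0,0,-0.1,0,0,0],[0,0,-0.15,0,0,0],[0,0,-0.2,0,0,0],[0,0,-0.25,0,0,0],[0,0,-0.25,0,0,0],[0.2,-0.2,-0.1,0,0,0],[0.2,-0.2,0,0,0,0],[0.2,-0.2,0,0,0,0],[0.2,-0.2,0,0,0,0],[0,0,0,0,0,0]]}}

```text
time_s: 20.32
tool_pos: [0.4585, -0.0001, 0.2146]
ee_rot: [-0.001, 0.847, 0.532, 0.002]
ft_force: [-0.8, 0.1, -0.4]
opening: 0.041
finger_force: 0.0
```

```bash
python3 - <<'E'
from h import *
c,sn=np.cos(np.radians(JA-90)),np.sin(np.radians(JA-90)); J=np.array([[c,sn,0],[-sn,c,0],[0,0,1]])
I=[]
for n in("side","top"):
    a=optics.get_image(n); I.append(a["pixels"])
    for d in landmark_of(a,"clamp_knob")[:1]: print(n,"knob",(J@(w(a,d["xyz"])-PK*[1,1,0])*1000).round(1),d["conf"])
    H,S,V=cv2.split(cv2.cvtColor(a["pixels"],cv2.COLOR_RGB2HSV)); P=(cloud(a,(H>100)&(H<130)&(S>150)&(V>70))-PK)@J.T*1000; P=P[(abs(P)<40).all(1)]
    if len(P)>10: print(n,P.mean(0).round(1),P.min(0).round(1),P.max(0).round(1),np.linalg.svd(P-P.mean(0),full_matrices=False)[2][2].round(3))
v=np.hstack([cv2.resize(I[0][150:280,280:410],(400,400),interpolation=cv2.INTER_CUBIC),cv2.resize(I[1][175:305,335:465],(400,400),interpolation=cv2.INTER_CUBIC)])
cv2.imwrite("pics/fin.png",v[:,:,::-1])
E
```

```text
side knob [ 26.3  -4.3 100.3] 0.66
side [-3.8 -4.7 22.9] [-21.1 -21.3  20. ] [19.5 17.1 25. ] [ 0.016  0.004 -1.   ]
top knob [26.8 -0.6 98.3] 0.39
```

View pics/fin.png

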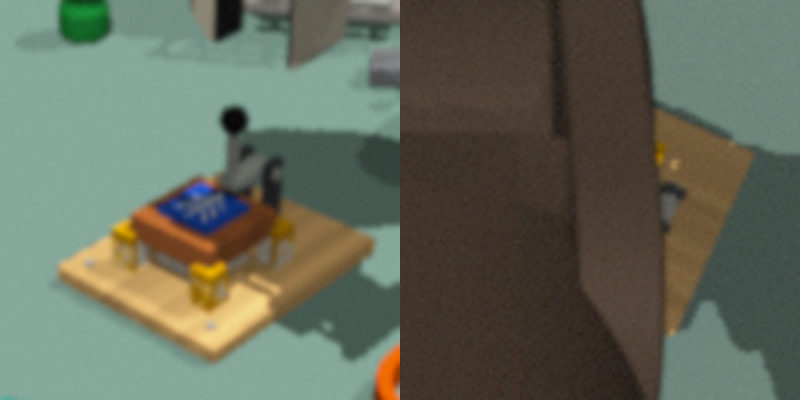

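The left pane shows the block flat between the stops with its blue relief up (205,205). The clamp is over with its foot on the margin (235,185), and the knob at jig (26,100) matches the closed angle. The arm is clear, so I'm handing in.

```bash
python3 -c "
from h import *
print(order.hand_in())"
```

```text
the job is handed in; nothing more can be done
None
```

I laid the blue block in the jig pocket, relief up and flat between the four stops, swung the clamp so its foot rests on the bare margin, left the red block untouched, and handed the job in at about 21 s; no verdict was returned.

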